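Bring the tall sample to the reader

ROBOT

A 6-joint arm with a two-finger parallel gripper is mounted at the origin on the work surface. World frame = base frame: x ahead of the robot, y to its left, z up, the work surface at z = 0. Lengths are in mm, angles in rad, forces in N, time in s.
With the tool pointing down it reaches from about 325 to 850 mm from the base axis. Payload 15.5 kg.
Tool frame: the origin (TCP) lies on the centre line of the jaws, within the pads' length; the fingertips stand 22 mm ahead of it and the grasp point (between the pads) lies 3 mm ahead of it (ctrl.tip_extent is the distance from the TCP to the fingertips, in mm); x points along the fingers, z is the direction in which the jaws open and shut, and the axes are right-handed (so a half turn about x gives the same grasp; the last joint's range is limited). The gripper opens to 91 mm and grips with 3 to 60 N. Pads are 32 mm wide; open, the fingers measure 118 mm over their backs; the gripper's body (76 mm by 178 mm) begins 60 mm behind the grasp point.
Start: joints at [-0.096, 0.494, 1.345, -0, 1.302, -0.096], TCP at [625.001, 0.003, 235.915] pointing down, gripper open.
Joint ranges: [-2.91, 2.91], [-0.82, 2.16], [0.22, 2.67], [-1.22, 4.37], [0.12, 2.79], [-3.08, 3.08]. Speed limits (rad/s): [1.89, 1.89, 2.57, 3.01, 3.01, 3.01].

INTERFACE

Orientations are given as a rotation vector (axis times angle).
In Python, from workcell import ctrl gives the robot as it stands. The module is installed in compiled form; this text tells all that it offers.
- The arm moves only by the tool drive_tool, never from a script. Its argument "commands" is text: rows parted by semicolons, each of 7 numbers parted by spaces: the opening, from -1 (shut) to 1 (fully open), then the shift along the tool's x, y, z as a fraction of full scale, then the turn, a rotation vector about the tool's x, y, z as a fraction of full scale. A call has 1 to 20 rows; each row is the pose to reach, as a shift and turn from the pose commanded when the call began, along the tool's axes at that moment, turning the shorter way round; what a row does not reach only later rows make up. Full scale, the value 1, is 0.1 m for a shift and pi rad for a turn. A row lasts 1/10 s, in which the tool goes at most 50 mm and 8.59 degrees, less where a joint would pass 70% of its speed; a pose out of reach is approached as far as the arm can. A call with a number of a shift or a turn outside -1 to 1 is refused whole. A call with a gripper value outside its range is refused whole. The fingers move at their own pace and stop on an object; "squeeze" is the grip in N (left out, the last holds). Time passes only in rows, so rows that repeat a pose let the fingers close. It gives the time, the measured TCP pose, the force and the opening at its end, in the units of the state.
- ctrl.state(): the state, without advancing time (a new reading comes with each control period).
- ctrl.snapshot(name): name is "scene" or "side" or "wrist"; returns the picture (420x560x3 uint8, blue, green, red); there is no depth.
- ctrl.get_calibration(name): a dict with "K" (3x3 intrinsics, pixels), "dist_coeffs" ([k1, k2, p1, p2, k3] as OpenCV has them; the pictures are not rectified), "world_to_cam" (4x4, takes a point from world to camera coordinates); the wrist camera has in their place "mount" (4x4, takes a point from camera to tool coordinates, whose origin is the TCP and whose axes are the tool frame's). Camera axes: x right, y down, z forward; pixel columns grow to the right and rows downward; lengths in mm; the calibration is good to about 2 mm. A picture is of the moment at which its call begins: read the wrist's pose just before it. get_calibration takes no time and is no camera call.
- ctrl.job_done(): hands the job in, once; it reports no verdict.
The state is a dict: "time_s": time; "joints": joint angles; "joint_velocities": joint speeds; "effort": joint torques, N m; "position": TCP position; "eef_rot": TCP orientation; "contact_force": force on the tool from outside, world axes, zero at the start; "wrist_torque": the same for the moment, N m; "finger_gap": opening from 0.0 (shut) to 1.0 (fully open).
Only numpy, scipy, OpenCV 4.12 (cv2) and the standard library are available. Lean on these libraries where they do the work, as an engineer would, in place of code of your own. Each camera call takes 0.05 s, during which the arm holds its last target. There are 200 camera calls.

TASK

Push the rim of the sample carousel round with a fingertip until the tall briquette on it stands squarely in front of the reader's window, then press the key on top of the reader right down and let it go, so that it takes the reading. Do not touch, lift or tip the samples, and leave everything else on the bench where it is.

Things in the scene. Friction and masses are not known exactly. Their poses are not given: they have to be found in the camera images.
- carousel: Fixed base of the sample carousel: round grey foot, 196 mm across, with the grey box-shaped reader fixed to it by a flat bar. Origin on the vertical spindle axis at table height; its -x axis runs level from the spindle through the middle of the reader. Stands elsewhere and turned differently every time.
- window (a point): Middle of the reader's dark window (24 mm wide), which looks at the spindle, 150 mm from the spindle axis and 77 mm above the table. The reader behind it is 60 mm deep (150 to 210 mm from the axis), 64 mm wide and 100 mm tall; axes as the base's.
- turntable: Aluminium carousel plate on the spindle, 12 mm thick, top 58 mm above the table. Disc of 105 mm radius with six flat lobes, 60 mm wide with parallel sides, out to 140 mm from the axis. Origin on the axis at its underside; z up; a lobe lies along its x axis and every 60 degrees from it. Each lobe bears a nest of three steel pins, 14 mm high, centred 95 mm from the axis, with a sample in it.
- notch (a point): Middle of one of six like finger notches in the plate's rim, 128 mm from the axis, 30 degrees from the lobes beside it. Notches are about 50 mm wide at the root, 85 mm at the mouth, open above and below (table 46 mm under the plate). Pushing a lobe's side turns the plate, either way, no end stops; takes about 2 N at the rim; it stops within a few degrees when no longer pushed.
- sample_tall: The tall sample briquette: rough brown upright cylinder, 46 mm diameter, 50 mm tall, loose in one of the carousel's nests, more than twice as tall as the other samples. Origin at the centre of its underside, which rests on the plate, 58 mm above the table.
- key (a joint): Travel of the reader's push key: 0 released, 0.006 m fully down; springs back. Fully down takes 4 N; it counts as pressed beyond 0.004 m.
- key_top (a point): Centre of the round white key's upper face (24 mm diameter), standing in a black collar (40 mm diameter) on top of the reader, 122 mm above the table when released, 180 mm from the spindle axis. It is pressed straight down.
- sample_short_a: Short sample briquette, brown upright cylinder, 46 mm diameter, 18 mm tall, loose in another nest of the carousel. Origin at the centre of its underside.
- sample_short_b: Short sample briquette, brown upright cylinder, 46 mm diameter, 20 mm tall, loose in another nest of the carousel. Origin at the centre of its underside.
- sample_short_c: Short sample briquette, brown upright cylinder, 46 mm diameter, 21 mm tall, loose in another nest of the carousel. Origin at the centre of its underside.
- sample_short_d: Short sample briquette, brown upright cylinder, 46 mm diameter, 22 mm tall, loose in another nest of the carousel. Origin at the centre of its underside.
- sample_short_e: Short sample briquette, brown upright cylinder, 46 mm diameter, 19 mm tall, loose in another nest of the carousel. Origin at the centre of its underside.
- spare_tall: Spare briquette standing on the table, not on the carousel: 46 mm diameter, 52 mm tall. Origin under its centre. Bystander.
- spare_short: Spare briquette standing on the table: 46 mm diameter, 34 mm tall. Origin under its centre. Bystander.
- jar: Jar with a black lid, 60 mm diameter, 75 mm tall. Origin under its centre. Bystander.
- tile: White ceramic reference disc, 52 mm diameter, 16 mm thick, lying flat. Origin under its centre. Bystander.
- brush: Bench brush lying along its own x axis, about 200 mm long. Bystander.
- caliper: Steel caliper lying flat along its own x axis, 190 mm long, 10 mm thick. Bystander.
There are look-alikes about, which are no part of the job. What is shaped like the sample_short_e but purple or yellow is not meant.

How it is judged (in metres and radians):
On the way, in this order (a step that is already met when the one before it is completed fails the run):
1. the tall sample stands in front of the reader's window and the carousel is still (y of sample_tall in the frame of carousel between -0.012 and 0.012 m and x of sample_tall in the frame of carousel below -0.08 m and angular speed of turntable below 0.05 rad/s), for 0.2 s.
2. the reader's key is pressed down with the tall sample in front of the window (y of sample_tall in the frame of carousel between -0.012 and 0.012 m and x of sample_tall in the frame of carousel below -0.08 m and value of joint key above 0.004 m), for 0.05 s.
At the end, for the whole second after the job is handed in: Tall sample in front of the reader's window, its centre within 12 mm sideways of the line from spindle to reader; carousel still; key pressed beyond 4 mm, then released (under 2 mm); all samples upright in their nests; nothing else on the table moved by 30 mm (all of step 1 and z of each of sample_tall, sample_short_a, sample_short_b, sample_short_c, sample_short_d, sample_short_e in the frame of carousel below 0.068 m and angle between each of sample_tall, sample_short_a, sample_short_b, sample_short_c, sample_short_d, sample_short_e's own z axis and vertical below 0.2 rad and value of joint key below 0.002 m and distance of each of spare_tall, spare_short, jar, tile, brush, caliper from where it was at the start of the episode below 0.03 m); the robot touches nothing.
It fails at once if the arm or its fingers touch a sample on the carousel (contact force between any of the fingers, the arm and sample_tall above 0.5 N or contact force between any of the fingers, the arm and sample_short_a above 0.5 N or contact force between any of the fingers, the arm and sample_short_b above 0.5 N or contact force between any of the fingers, the arm and sample_short_c above 0.5 N or contact force between any of the fingers, the arm and sample_short_d above 0.5 N or contact force between any of the fingers, the arm and sample_short_e above 0.5 N).
It fails at once if a sample on the carousel is lifted or tipped out of its nest (not (z of each of sample_tall, sample_short_a, sample_short_b, sample_short_c, sample_short_d, sample_short_e in the frame of carousel below 0.068 m and angle between each of sample_tall, sample_short_a, sample_short_b, sample_short_c, sample_short_d, sample_short_e's own z axis and vertical below 0.2 rad)).
It fails at once if the reader's key is pressed while the tall sample is not in front of its window (value of joint key above 0.004 m and not (y of sample_tall in the frame of carousel between -0.012 and 0.012 m and x of sample_tall in the frame of carousel below -0.08 m)).
It fails at once if something else on the table is shifted by more than 30 mm or tipped over (distance of any of spare_tall, spare_short, jar, tile, brush, caliper from where it was at the start of the episode above 0.03 m or angle between any of spare_tall, spare_short, jar, tile, brush, caliper's own z axis and vertical above 0.5 rad).
It also fails if it takes over 45 s, if anything falls off the work surface, if the arm or the gripper's body presses on something with over 40 N, if the wrist force passes 120 N, or if a joint passes its speed limit or range.

## Working session

There is one attempt and no reset: what is moved stays moved. The work goes in short steps, Python scripts to look and compute and a tool call to move; the robot and the scene stay as the last step left them, time stands still between calls to the robot, and variables do not carry over. Pictures are saved under pics/ and viewed, about 8 in all and at most 12, crops included, and the job is handed in when it is done.

Besides the shell and the picture viewer there is one more tool, called after ">>>" as a command line: name --argument value ..., lists and objects as JSON in quotes. drive_tool: Moves the arm, as the interface text tells. Its arguments: {"type":"object","properties":{"commands":{"type":"string"},"squeeze":{"type":"number"}},"required":["commands"]}

```bash
mkdir -p pics
python3 - <<'E'
from workcell import ctrl
import cv2,numpy as np
print(ctrl.state())
for n in("scene","side","wrist"):
    c=ctrl.get_calibration(n);print(n,{k:np.round(np.array(v),3).tolist() for k,v in c.items()})
    cv2.imwrite(f"pics/{n}0.png",ctrl.snapshot(n))
E
```

```text
{'time_s': 0.0, 'joints': array([-9.54868962e-02,  4.94167462e-01,  1.34612751e+00,  1.08368601e-05,
        1.30250339e+00, -9.54738381e-02]), 'joint_velocities': array([-0.00048982,  0.00137275, -0.00168837, -0.00048898, -0.00246901,
       -0.00151075]), 'effort': array([-1.07322368e-03, -8.78814626e+01, -3.81857479e+01,  7.05250050e-02,
        5.33505273e-02, -1.50444166e-04]), 'position': array([6.24647276e+02, 4.86448321e-02, 2.35349253e+02]), 'eef_rot': array([1.10982574e-04, 1.57199555e+00, 8.59445400e-05]), 'contact_force': array([-1.10240045, -0.18066172, -0.38465222]), 'wrist_torque': array([0.03577194, 0.02446095, 0.00261384]), 'finger_gap': 0.99886543150991}
scene {'K': [[442.034, 0.0, 279.055], [0.0, 442.034, 208.37], [0.0, 0.0, 1.0]], 'dist_coeffs': [0.043, 0.0, 0.0, 0.0, 0.0], 'world_to_cam': [[-0.74, 0.672, -0.02, 382.35], [0.529, 0.563, -0.635, -211.258], [-0.415, -0.48, -0.772, 1380.17], [0.0, 0.0, 0.0, 1.0]]}
side {'K': [[453.88, 0.0, 280.955], [0.0, 453.88, 199.0], [0.0, 0.0, 1.0]], 'dist_coeffs': [-0.146, 0.0, 0.0, 0.0, 0.0], 'world_to_cam': [[0.998, -0.068, -0.009, -527.994], [-0.045, -0.56, -0.827, 93.723], [0.051, 0.826, -0.561, 1169.694], [0.0, 0.0, 0.0, 1.0]]}
wrist {'K': [[289.713, 0.0, 279.856], [0.0, 289.713, 211.23], [0.0, 0.0, 1.0]], 'dist_coeffs': [-0.054, 0.0, 0.0, 0.0, 0.0], 'mount': [[-0.001, -0.272, 0.962, -148.705], [0.0, -0.962, -0.272, 77.881], [1.0, -0.0, 0.001, -1.007], [0.0, 0.0, 0.0, 1.0]]}
```

View pics/scene0.png

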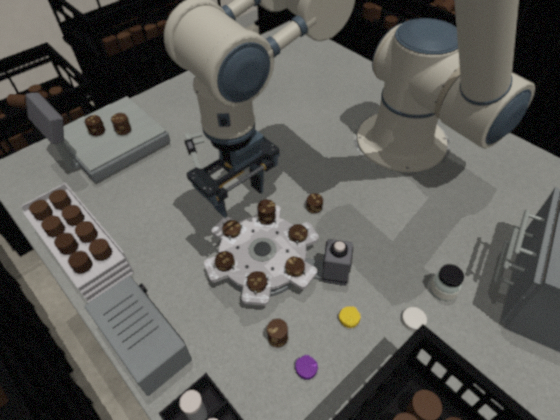

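View pics/side0.png

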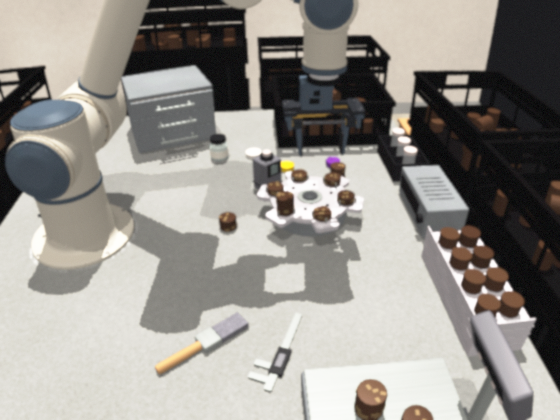

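Scene view: carousel hub near (262,249), reader with white key near (340,248), and the tall sample candidate near (266,211). In the side view these are at (311,197), (267,165) and (285,203). I'll enlarge both carousels in one picture.

```bash
python3 - <<'E'
import cv2,numpy as np
a=cv2.imread("pics/scene0.png")[185:315,195:365];b=cv2.imread("pics/side0.png")[140:250,205:375]
a=cv2.resize(a,None,fx=4.6,fy=4.6,interpolation=cv2.INTER_CUBIC)[:, :]
b=cv2.resize(b,None,fx=4.6,fy=4.6,interpolation=cv2.INTER_CUBIC)
cv2.imwrite("pics/cs.png",a);cv2.imwrite("pics/cb.png",b)
E
cat > h.py <<'E'
import numpy as np,cv2
from workcell import ctrl
def ray(n,uv,st=None):
    c=ctrl.get_calibration(n);K=np.array(c["K"]);d=np.array(c["dist_coeffs"],float)
    p=cv2.undistortPoints(np.array(uv,float).reshape(-1,1,2),K,d).reshape(-1,2)
    v=np.c_[p,np.ones(len(p))]
    if n=="wrist":
        T=np.eye(4);T[:3,:3]=cv2.Rodrigues(np.array(st["eef_rot"],float))[0];T[:3,3]=st["position"];M=T@np.array(c["mount"])
    else: M=np.linalg.inv(np.array(c["world_to_cam"]))
    return M[:3,3],v@M[:3,:3].T
def onplane(n,uv,z,st=None):
    o,v=ray(n,uv,st);return o+v*((z-o[2])/v[:,2])[:,None]
def proj(n,P,st=None):
    c=ctrl.get_calibration(n)
    if n=="wrist":
        T=np.eye(4);T[:3,:3]=cv2.Rodrigues(np.array(st["eef_rot"],float))[0];T[:3,3]=st["position"];W=np.linalg.inv(T@np.array(c["mount"]))
    else: W=np.array(c["world_to_cam"])
    return cv2.projectPoints(np.array(P,float).reshape(-1,1,3),cv2.Rodrigues(W[:3,:3])[0],W[:3,3],np.array(c["K"]),np.array(c["dist_coeffs"],float))[0].reshape(-1,2)
E
```

```text
(no output)
```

View pics/cs.png

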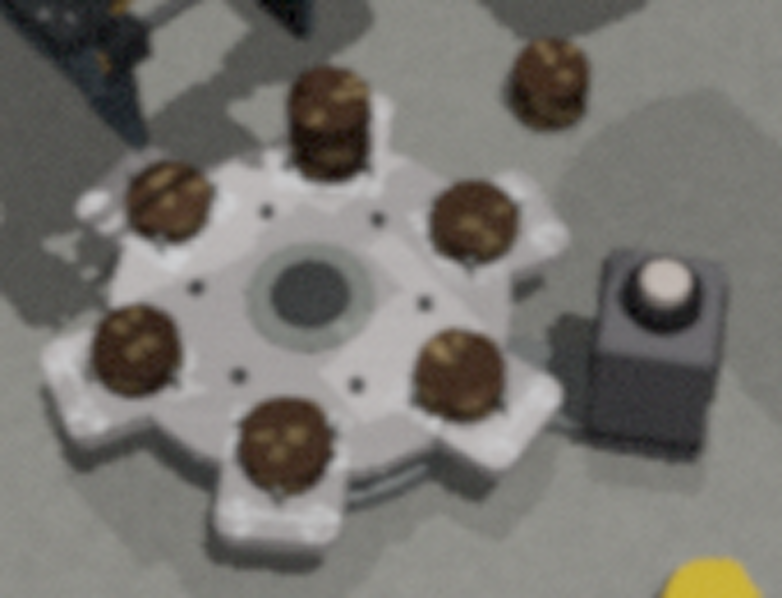

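View pics/cb.png

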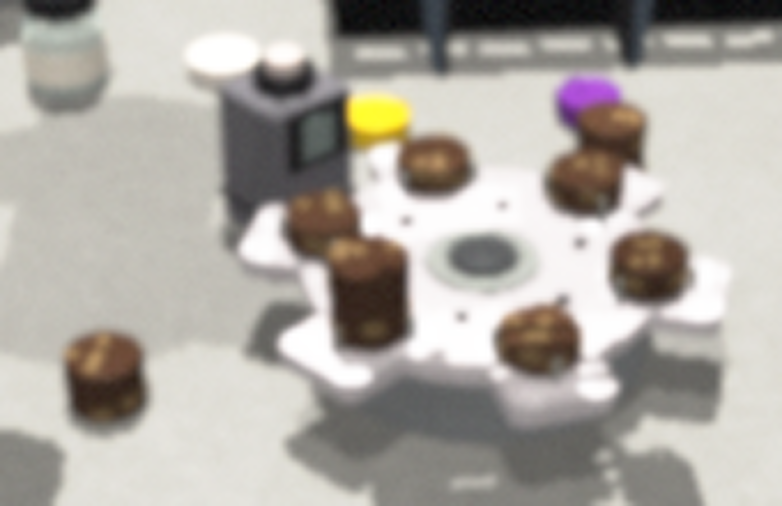

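Scene crop: the only tall cylinder on the carousel is at crop (330,125), full image (267,212). It clearly shows a side wall; the other five at crop (170,200), (137,350), (285,445), (460,375) and (473,220) are short. The brown ones off the plate are spares, and yellow and purple are look-alikes. The side crop agrees, with the tall one at (369,295) and the reader's window facing the hub.

```bash
cat > m.py <<'E'
from h import *
def S(p): return np.array(p)/4.6+[195,185]-.4
def B(p): return np.array(p)/4.6+[205,140]-.4
def tri(a,b):
    o1,v1=ray("scene",S(a));o2,v2=ray("side",B(b));v1=v1[0];v2=v2[0]
    t=np.linalg.lstsq(np.c_[v1,-v2],o2-o1,rcond=None)[0]
    p,q=o1+t[0]*v1,o2+t[1]*v2;return (p+q)/2,np.linalg.norm(p-q)
R=lambda x:np.round(x,1)
for n,a,b in [("hub",(310,293),(483,257)),("key",(666,280),(286,60)),("tall",(330,97),(369,252)),]:
    p,e=tri(a,b);print(n,R(p),R(e))
E
python3 - <<'E'
from m import *
hub=onplane("scene",S((310,293)),60)[0];hs=onplane("side",B((483,257)),60)[0]
k=onplane("scene",S((666,280)),122)[0];ks=onplane("side",B((286,60)),122)[0]
t=onplane("scene",S((330,97)),108)[0];ts=onplane("side",B((369,252)),108)[0]
print(R(hub),R(hs),R(k),R(ks),R(t),R(ts))
tops=[(170,195),(137,343),(285,437),(460,367),(473,213)]
c=(hub+hs)/2;kk=(k+ks)/2;tt=(t+ts)/2
f=lambda p:(R(np.linalg.norm((p-c)[:2])),R(np.degrees(np.arctan2(*(p-c)[1::-1]))))
print("key",f(kk),"tall",f(tt))
for p in onplane("scene",[S(x) for x in tops],78): print(R(p),f(p))
for n,x,o in(("spare",(548,65),52),):print(R(onplane("scene",S(x),o)))
E
```

```text
hub [608.9  42.8  62.1] 0.3
key [501.6 186.5 118.8] 2.3
tall [538.6 -18.6 110. ] 0.2
[608.2  41.6  60. ] [609.2  46.1  60. ] [502.2 187.9 122. ] [502.5 179.3 122. ] [537.7 -19.9 108. ] [538.7 -15.5 108. ]
key (np.float64(175.6), np.float64(127.3)) tall (np.float64(93.5), np.float64(-138.8))
[628.9 -46.8  78. ] (np.float64(92.9), np.float64(-77.4))
[698.8  15.   78. ] (np.float64(94.7), np.float64(-17.7))
[679.3 106.8  78. ] (np.float64(94.7), np.float64(41.7))
[590.  135.8  78. ] (np.float64(93.9), np.float64(101.5))
[519.6  71.7  78. ] (np.float64(93.3), np.float64(162.6))
[[401.7  11.2  52. ]]
```

Hub ≈ (608.5, 43). The key is at 127° and the lobes are at -18° mod 60, with the tall sample at about -138°. All radii match (95 and 180). The plan is a clockwise turn of about 95°, pushing the side of the -18° lobe with shut fingers on the far side, away from the reader and the tall sample.

>>> drive_tool --commands "-1 0.3 0.3 0.5 0.05 0 0;-1 0.6 0.565 1 0.1 0 0;-1 0.6 0.565 1 0.1 0 0;-1 0.6 0.565 1 0.1 0 0;-1 0.6 0.565 1 0.1 0 0;-1 0.6 0.565 1 0.1 0 0;-1 0.6 0.565 1 0.1 0 0;-1 0.6 0.565 1 0.1 0 0" --squeeze 5

```text
time_s: 0.95
position: [724.8, 56.0, 176.8]
eef_rot: [0.247, 1.556, -0.247]
contact_force: [-0.4, -0.6, 0.1]
finger_gap: 0.33
```

>>> drive_tool --commands "-1 0 0.05 0.16 0 0 0;-1 0.4 0.05 0.16 0 0 0;-1 0.6 0.05 0.16 0 0 0;-1 0.6 0.05 0.16 0 0 0;-1 0.6 0.05 0.16 0 0 0;-1 0.6 0.05 0.16 0 0 0"

```text
time_s: 1.55
position: [742.7, 56.2, 117.9]
eef_rot: [0.247, 1.554, -0.246]
contact_force: [-0.6, 0.7, 0.1]
finger_gap: 0.002
```

Run:
```python
from m import *
st=ctrl.state();print(st["position"],st["eef_rot"],st["finger_gap"])
im=ctrl.snapshot("scene");w=ctrl.snapshot("wrist")
a=cv2.resize(im[170:330,195:365],None,fx=3,fy=3,interpolation=cv2.INTER_CUBIC)
cv2.imwrite("pics/v1.png",cv2.resize(np.hstack([a[:480],cv2.resize(w,(640,480))]),(800,335)))
tip=st["position"]-[0,0,22];print(proj("scene",[tip]))
```

```text
hub [608.9  42.8  62.1] 0.3
key [501.6 186.5 118.8] 2.3
tall [538.6 -18.6 110. ] 0.2
[742.65370459  56.21110046 117.94107925] [ 0.24686628  1.55402778 -0.24621951] 0.001597136193420675
[[219.1047846 277.879578 ]]
```

View pics/v1.png

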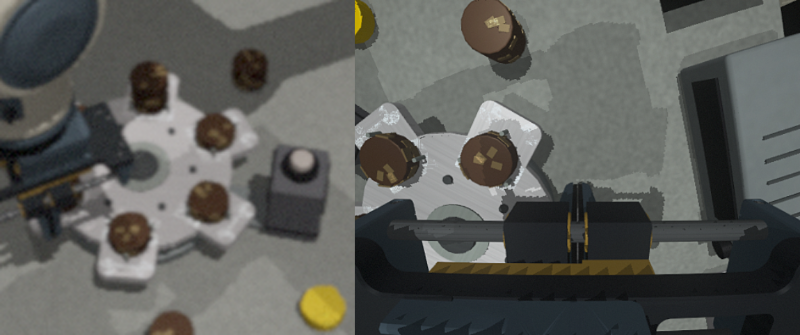

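The left half (scene) shows the gripper at the far-side notch between the lobes at -18° and 42°, with the tall sample (crop 150,85) and reader well away. The right half (wrist) shows the shut fingers (577,225) beside the plate, clear of the samples. Next I lower into the notch.

>>> drive_tool --commands "-1 0.2 0 0 0 0 0;-1 0.35 0 0 0 0 0;-1 0.5 0 0 0 0 0;-1 0.5 0 0 0 0 0;-1 0.5 0 0 0 0 0"

```text
time_s: 2.15
position: [741.7, 56.3, 65.8]
eef_rot: [0.247, 1.557, -0.247]
contact_force: [0.3, 0.2, 0.1]
finger_gap: 0.004
```

Run:
```python
import numpy as np
from workcell import ctrl
st=ctrl.state();P=st["position"];print(P,st["contact_force"])
# sweep: rows in tool frame (yaw -18): shifts (y,z) and turn; limited 100mm
H=np.array([608.5,43]);
R=lambda d:np.array([[np.cos(np.radians(d)),-np.sin(np.radians(d))],[np.sin(np.radians(d)),np.cos(np.radians(d))]])
def pt(L,b=45):return H+R(L)@[122,b]
for L0,Ls in ((-18,[-21,-26,-31,-36,-41,-46,-51,-56]),(-56,[-61,-66,-71,-76,-81,-86,-91,-96]),(-96,[-99,-102,-105,-107,-109,-110,-111,-112])):
    base=P[:2] if L0==-18 else pt(L0)
    for L in Ls:
        d=R(-L0)@(pt(L)-base);print(L,pt(L).round(0),"z %.3f y %.3f t %.3f"%(d[0]/100,d[1]/100,-(L-L0)/180))
```

```text
[741.71091754  56.29687012  65.76577167] [0.25124473 0.1526786  0.09441288]
-21 [739.  41.] z 0.016 y -0.153 t 0.017
-26 [738.  30.] z 0.045 y -0.262 t 0.044
-31 [736.  19.] z 0.064 y -0.374 t 0.072
-36 [734.   8.] z 0.074 y -0.487 t 0.100
-41 [730.  -3.] z 0.073 y -0.601 t 0.128
-46 [726. -13.] z 0.063 y -0.714 t 0.156
-51 [720. -23.] z 0.042 y -0.825 t 0.183
-56 [714. -33.] z 0.013 y -0.935 t 0.211
-61 [707. -42.] z 0.035 y -0.108 t 0.028
-66 [699. -50.] z 0.060 y -0.219 t 0.056
-71 [691. -58.] z 0.075 y -0.331 t 0.083
-76 [682. -64.] z 0.080 y -0.444 t 0.111
-81 [672. -70.] z 0.076 y -0.558 t 0.139
-86 [662. -76.] z 0.062 y -0.670 t 0.167
-91 [651. -80.] z 0.037 y -0.781 t 0.194
-96 [641. -83.] z 0.004 y -0.889 t 0.222
-99 [634. -85.] z 0.022 y -0.064 t 0.017
-102 [627. -86.] z 0.040 y -0.130 t 0.033
-105 [620. -86.] z 0.055 y -0.196 t 0.050
-107 [616. -87.] z 0.063 y -0.241 t 0.061
-109 [611. -87.] z 0.070 y -0.286 t 0.072
-110 [609. -87.] z 0.073 y -0.309 t 0.078
-111 [607. -87.] z 0.075 y -0.331 t 0.083
-112 [605. -87.] z 0.077 y -0.354 t 0.089
```

>>> drive_tool --commands "-1 0 -0.08 0.01 0.01 0 0;-1 0 -0.15 0.016 0.017 0 0;-1 0 -0.21 0.03 0.03 0 0;-1 0 -0.262 0.045 0.044 0 0;-1 0 -0.32 0.055 0.058 0 0;-1 0 -0.374 0.064 0.072 0 0;-1 0 -0.43 0.07 0.086 0 0;-1 0 -0.487 0.074 0.1 0 0;-1 0 -0.545 0.074 0.114 0 0;-1 0 -0.601 0.073 0.128 0 0;-1 0 -0.66 0.069 0.142 0 0;-1 0 -0.714 0.063 0.156 0 0;-1 0 -0.77 0.053 0.17 0 0;-1 0 -0.825 0.042 0.183 0 0;-1 0 -0.88 0.028 0.197 0 0;-1 0 -0.935 0.013 0.211 0 0;-1 0 -0.935 0.013 0.211 0 0"

```text
time_s: 3.85
position: [713.8, -34.3, 66.5]
eef_rot: [0.764, 1.432, -0.764]
contact_force: [0.6, -0.0, -0.2]
finger_gap: 0.004
```

Run:
```python
from h import *
st=ctrl.state();print(st["position"],st["eef_rot"],st["contact_force"])
im=ctrl.snapshot("scene");cv2.imwrite("pics/v2.png",cv2.resize(im[150:340,170:380],None,fx=3,fy=3,interpolation=cv2.INTER_CUBIC))
```

```text
[713.83151374 -34.26120811  66.49223976] [ 0.76373411  1.43194766 -0.76396021] [ 0.58294428 -0.00132247 -0.24260779]
```

View pics/v2.png

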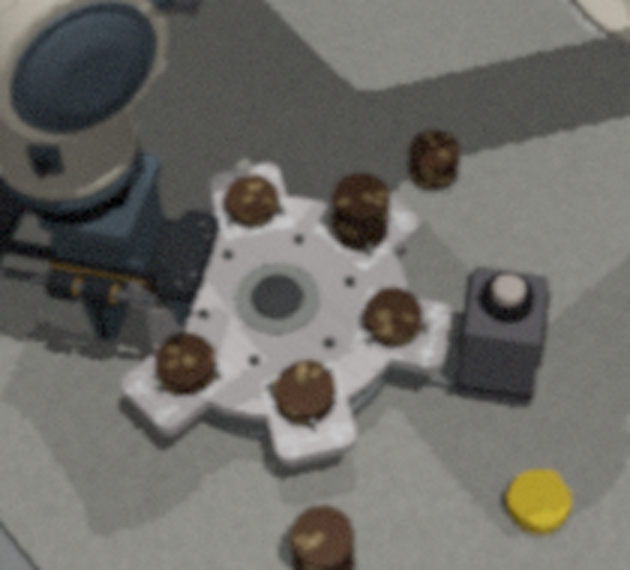

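The plate has turned about 40° clockwise. The tall sample's top is at crop (362,187), upright in its nest, and the fingers are clear. Continuing.

>>> drive_tool --commands "-1 0 -0.05 0.02 0.014 0 0;-1 0 -0.108 0.035 0.028 0 0;-1 0 -0.163 0.05 0.042 0 0;-1 0 -0.219 0.06 0.056 0 0;-1 0 -0.275 0.068 0.07 0 0;-1 0 -0.331 0.075 0.083 0 0;-1 0 -0.388 0.078 0.097 0 0;-1 0 -0.444 0.08 0.111 0 0;-1 0 -0.5 0.078 0.125 0 0;-1 0 -0.558 0.076 0.139 0 0;-1 0 -0.614 0.07 0.153 0 0;-1 0 -0.67 0.062 0.167 0 0;-1 0 -0.7 0.055 0.174 0 0;-1 0 -0.725 0.05 0.18 0 0;-1 0 -0.75 0.045 0.186 0 0;-1 0 -0.78 0.037 0.194 0 0;-1 0 -0.78 0.037 0.194 0 0;-1 0 -0.78 0.037 0.194 0 0"

```text
time_s: 5.7
position: [651.1, -79.6, 65.8]
eef_rot: [1.22, 1.203, -1.221]
contact_force: [-0.1, -1.0, -0.7]
finger_gap: 0.007
```

Run:
```python
from h import *
st=ctrl.state();print(st["position"],st["eef_rot"],st["contact_force"])
im=ctrl.snapshot("scene");cv2.imwrite("pics/v3.png",cv2.resize(im[150:340,170:380],None,fx=3,fy=3,interpolation=cv2.INTER_CUBIC))
for L in(24,30,36): pass
```

```text
[651.14807903 -79.57728202  65.76289881] [ 1.2202693   1.20269097 -1.22099129] [-0.08664897 -0.98602253 -0.69595518]
```

View pics/v3.png

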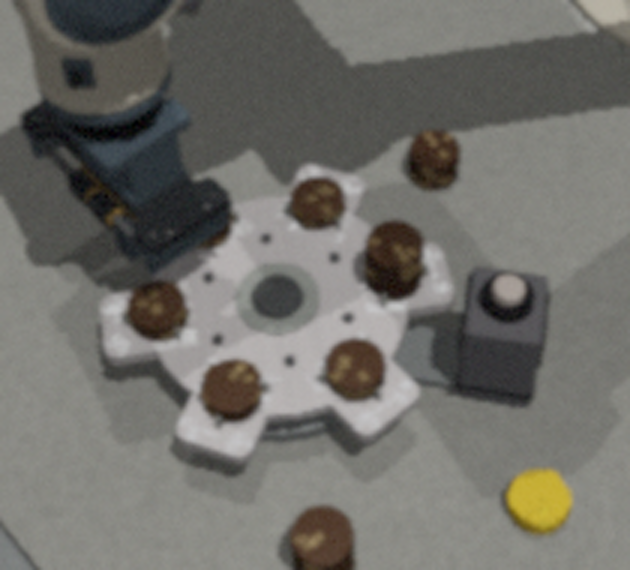

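Run:
```python
from h import *
C=lambda p:np.array(p)/3+[170,150]-.33
c=onplane("scene",[C((277,296))],60)[0];k=onplane("scene",[C((509,288))],122)[0]
f=lambda p:(np.linalg.norm((p-c)[:2]).round(1),np.degrees(np.arctan2(*(p-c)[1::-1])).round(1))
print(c,k,f(k))
print("tall",f(onplane("scene",[C((395,239))],108)[0]))
for q in[(318,198),(158,304),(232,384),(355,363)]:print(f(onplane("scene",[C(q)],78)[0]))
```

```text
[608.23425114  41.74387987  60.        ] [502.63513065 188.16760877 122.        ] (np.float64(180.5), np.float64(125.8))
tall (np.float64(96.1), np.float64(149.5))
(np.float64(91.4), np.float64(-153.3))
(np.float64(93.5), np.float64(-30.9))
(np.float64(95.8), np.float64(29.2))
(np.float64(96.1), np.float64(87.5))
```

The plate is tracking the finger: the tall sample is at about 148.5° and the target is about 126°. I'll make the last 22° slowly, then back off.

>>> drive_tool --commands "-1 0 -0.044 0.014 0.011 0 0;-1 0 -0.087 0.028 0.022 0 0;-1 0 -0.13 0.04 0.033 0 0;-1 0 -0.175 0.05 0.044 0 0;-1 0 -0.219 0.06 0.056 0 0;-1 0 -0.263 0.067 0.067 0 0;-1 0 -0.308 0.072 0.078 0 0;-1 0 -0.345 0.076 0.087 0 0;-1 0 -0.376 0.078 0.094 0 0;-1 0 -0.4 0.079 0.1 0 0;-1 0 -0.42 0.08 0.105 0 0;-1 0 -0.44 0.08 0.11 0 0;-1 0 -0.455 0.08 0.114 0 0;-1 0 -0.467 0.08 0.117 0 0;-1 0 -0.478 0.08 0.12 0 0;-1 0 -0.486 0.08 0.122 0 0;-1 0 -0.486 0.08 0.122 0 0"

```text
time_s: 7.45
position: [602.6, -86.9, 65.9]
eef_rot: [1.497, 0.993, -1.497]
contact_force: [1.2, -1.1, -0.8]
finger_gap: 0.004
```

>>> drive_tool --commands "-1 0 0.04 0 0 0 0;-1 0 0.08 0 0 0 0;-1 0 0.08 0 0 0 0;-1 0 0.08 0 0 0 0"

```text
time_s: 7.85
position: [610.2, -90.1, 65.8]
eef_rot: [1.497, 0.993, -1.497]
contact_force: [-0.2, 0.3, -0.1]
finger_gap: 0.006
```

Run:
```python
from h import *
st=ctrl.state();print(st["position"],st["eef_rot"],st["contact_force"],st["joints"])
im=ctrl.snapshot("scene");cv2.imwrite("pics/v4.png",cv2.resize(im[150:340,170:380],None,fx=3,fy=3,interpolation=cv2.INTER_CUBIC))
```

```text
[610.24605514 -90.06309164  65.83513172] [ 1.4966853   0.99342499 -1.49679995] [-0.24444736  0.25121749 -0.12442952] [-2.43314266e-01  6.80894453e-01  1.52861436e+00  3.98115431e-05
  9.32213231e-01  1.72642601e+00]
```

View pics/v4.png

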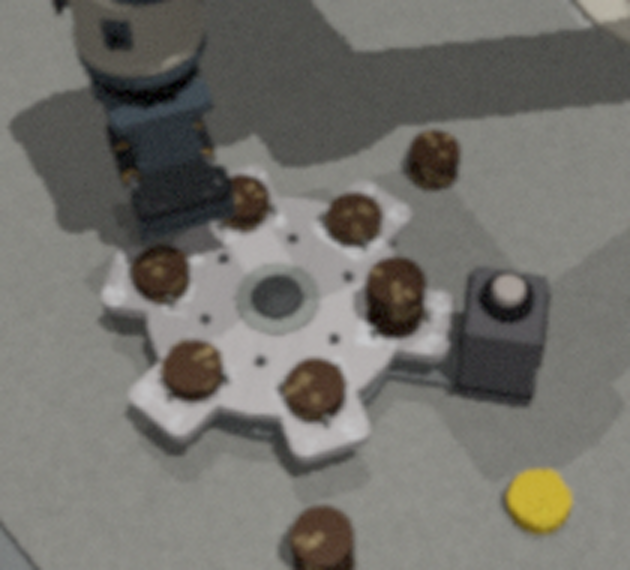

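The tall sample (top at crop (397,277)) now sits on the lobe that points at the reader. Measuring the angle.

Run:
```python
from h import *
C=lambda p:np.array(p)/3+[170,150]-.33
c=np.array([608.4,42.3,60]);k=np.array([502.3,187.5,122])
f=lambda p:(np.linalg.norm((p-c)[:2]).round(1),np.degrees(np.arctan2(*(p-c)[1::-1])).round(1))
print("key",f(k))
print("tall",f(onplane("scene",[C((397,276))],108)[0]))
for q in[(353,215),(160,268),(192,366),(314,386),(247,199)]:print(f(onplane("scene",[C(q)],78)[0]))
# reader outline check: base corners on table and top edge on z=100
for q,z in[((457,388),0),((530,403),0),((470,268),100),((549,274),100),((467,318),100),((543,328),100)]:
  p=onplane("scene",[C(q)],z)[0];print(q,p.round(0),f(p))
```

```text
key (np.float64(179.8), np.float64(126.2))
tall (np.float64(95.4), np.float64(128.7))
(np.float64(91.3), np.float64(-174.6))
(np.float64(94.6), np.float64(-52.3))
(np.float64(96.5), np.float64(8.1))
(np.float64(97.6), np.float64(66.0))
(np.float64(89.6), np.float64(-115.1))
(457, 388) [536. 176.  -0.] (np.float64(152.1), np.float64(118.5))
(530, 403) [503. 225.  -0.] (np.float64(211.0), np.float64(120.0))
(470, 268) [498. 146. 100.] (np.float64(151.2), np.float64(136.7))
(549, 274) [458. 191. 100.] (np.float64(211.5), np.float64(135.3))
(467, 318) [533. 176. 100.] (np.float64(153.6), np.float64(119.3))
(543, 328) [498. 221. 100.] (np.float64(209.8), np.float64(121.7))
```

Tall is at about 126.8° (mean of all six lobes) and the reader at 126–128°, so within about 2° (tolerance ±7°). Now lift straight up and go over to the key.

>>> drive_tool --commands "-1 -0.4 0 0 0 0 0;-1 -0.8 0 0 0 0 0;-1 -1 0 0 0 0 0;-1 -1 0 0 0 0 0;-1 -1 0 0 0 0 0"

```text
time_s: 8.4
position: [610.0, -90.0, 165.9]
eef_rot: [1.497, 0.993, -1.496]
contact_force: [0.0, -0.1, 0.7]
finger_gap: 0.006
```

>>> drive_tool --commands "-1 -0.2 -0.2 -0.2 0 0 0;-1 -0.2 -0.5 -0.5 0 0 0;-1 -0.2 -0.8 -0.8 0 0 0;-1 -0.2 -1 -1 0 0 0;-1 -0.2 -1 -1 0 0 0;-1 -0.2 -1 -1 0 0 0"

```text
time_s: 9.0
position: [556.3, 41.3, 184.9]
eef_rot: [1.495, 0.995, -1.497]
contact_force: [-0.1, -0.5, 0.6]
finger_gap: 0.006
```

>>> drive_tool --commands "-1 0 -0.3 -0.3 0 0 0;-1 0 -0.6 -0.6 0 0 0;-1 0 -0.9 -0.9 0 0 0;-1 0 -1 -1 0 0 0;-1 0 -1 -1 0 0 0;-1 0 -1 -1 0 0 0;-1 0 -1 -1 0 0 0"

```text
time_s: 9.7
position: [504.3, 170.6, 185.7]
eef_rot: [1.497, 0.992, -1.498]
contact_force: [0.8, -0.7, 0.4]
finger_gap: 0.003
```

Run:
```python
from h import *
st=ctrl.state();print(st["position"],st["time_s"],st["contact_force"])
R=cv2.Rodrigues(st["eef_rot"])[0];print((R.T@(np.array([502.3,187.3,144+10])-st["position"])/100).round(3))
```

```text
[504.29557676 170.63305418 185.67927509] 9.7 [ 0.82682333 -0.66497674  0.38052547]
[ 0.317 -0.083 -0.146]
```

>>> drive_tool --commands "-1 0 -0.083 -0.146 0 0 0;-1 0.15 -0.083 -0.146 0 0 0;-1 0.3 -0.083 -0.146 0 0 0;-1 0.3 -0.083 -0.146 0 0 0;-1 0.3 -0.083 -0.146 0 0 0"

```text
time_s: 10.2
position: [502.0, 187.8, 156.0]
eef_rot: [1.497, 0.993, -1.498]
contact_force: [1.0, -0.2, -0.2]
finger_gap: 0.003
```

Run:
```python
from h import *
st=ctrl.state();print(st["position"],st["contact_force"])
a=ctrl.snapshot("scene");b=ctrl.snapshot("side")
q=proj("scene",[[502.3,187.3,122],st["position"]-[0,0,22]]);q2=proj("side",[[502.3,187.3,122],st["position"]-[0,0,22]]);print(q,q2)
A=cv2.resize(a[190:310,230:390],None,fx=2.5,fy=2.5,interpolation=2);B=cv2.resize(b[100:220,200:360],None,fx=2.5,fy=2.5,interpolation=2)
cv2.imwrite("pics/v5.png",np.hstack([A,B]))
```

```text
[502.00487208 187.81753181 156.0437655 ] [ 1.04045124 -0.20067644 -0.15114521]
[[339.15185701 245.35011435]
 [339.87630716 242.30767408]] [[266.59143201 151.3135091 ]
 [266.36813329 147.45108678]]
```

View pics/v5.png

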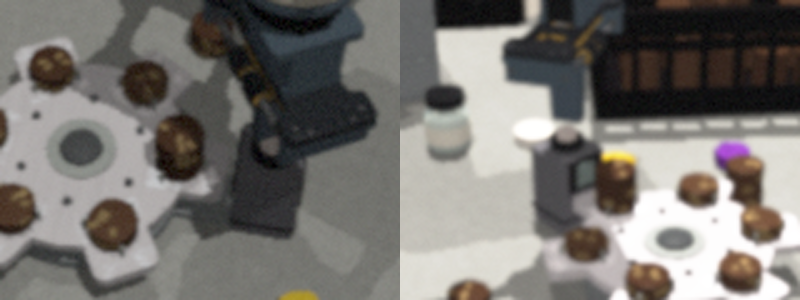

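The scene and side views both show the shut fingertips (side crop (568,118)) directly above the white key (567,133), with the tall sample in front of the window. Now press.

>>> drive_tool --commands "-1 0.06 0 0 0 0 0;-1 0.1 0 0 0 0 0;-1 0.13 0 0 0 0 0;-1 0.15 0 0 0 0 0;-1 0.165 0 0 0 0 0;-1 0.175 0 0 0 0 0;-1 0.175 0 0 0 0 0;-1 0.175 0 0 0 0 0"

```text
time_s: 11.1
position: [501.6, 188.6, 138.5]
eef_rot: [1.497, 0.993, -1.497]
contact_force: [-0.6, -1.9, 4.3]
finger_gap: 0.006
```

>>> drive_tool --commands "-1 0.015 0 0 0 0 0;-1 0.03 0 0 0 0 0;-1 0.03 0 0 0 0 0;-1 0.03 0 0 0 0 0"

```text
time_s: 11.5
position: [501.8, 188.6, 137.5]
eef_rot: [1.498, 0.993, -1.495]
contact_force: [-11.7, -5.7, 45.3]
finger_gap: -0.001
```

The hard stop is reached with the tip at about 115.5 mm, so the key is fully down. Release and retreat upward.

>>> drive_tool --commands "-1 -0.1 0 0 0 0 0;-1 -0.3 0 0 0 0 0;-1 -0.7 0 0 0 0 0;-1 -1 0 0 0 0 0;-1 -1 0 0 0 0 0;-1 -1 0 0 0 0 0"

```text
time_s: 12.1
position: [501.7, 188.8, 235.6]
eef_rot: [1.498, 0.993, -1.496]
contact_force: [0.4, -0.1, -0.4]
finger_gap: 0.008
```

Run:
```python
from h import *
st=ctrl.state();print(st["position"],st["contact_force"],st["time_s"])
a=ctrl.snapshot("scene");b=ctrl.snapshot("side")
A=cv2.resize(a[180:330,190:390],None,fx=2,fy=2,interpolation=2);B=cv2.resize(b[110:260,200:400],None,fx=2,fy=2,interpolation=2)
cv2.imwrite("pics/v6.png",np.hstack([A,B]))
```

```text
[501.69893348 188.75273976 235.6464123 ] [ 0.39307107 -0.12408286 -0.41518169] 12.1
```

View pics/v6.png

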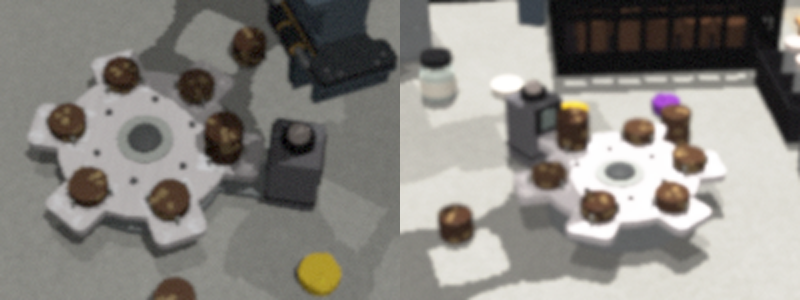

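The key is up again, the samples are upright, the tall one (crop (224,130), full image about (302,244)) is where I measured it before the press, and the arm is clear.

```bash
python3 -c "
from workcell import ctrl
print(ctrl.job_done())"
```

```text
the job is handed in; nothing more can be done
None
```

I turned the carousel about 95° clockwise with the shut fingertips until the tall sample faced the reader's window. I then pressed the key to its stop and let it go, and handed the job in. `job_done()` gives no verdict, so I can't confirm it passed.

**Alignment:** the tall sample stood at about 126.8°, averaged over all six samples. The reader lies at 126–128°, so the sample is within about 2°, or roughly 3 mm against the 12 mm allowed.

**Key press:** the fingertips stopped at about 115.5 mm with 45 N on them. That is about 6.5 mm below the released key height, so it was fully down. I pushed harder than the 4 N needed to be sure of the stop; the wrist limit is 120 N.

**After the press:** the last pictures show the key up, the samples upright in their nests and the tall sample where it was. The arm was clear with no contact force, at 12.1 s of the 45 s allowed. I compared the bystanders only by eye. The ones in those crops looked unmoved, but the brush and caliper were not in view.

**Disagreement:** the side camera alone put the key about 8 mm off in y from the scene camera. I used the scene value because it gave the stated 180 mm from the spindle, and the press confirmed it.

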